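Make up the baking kit and the roasting kit

ROBOT

A 7-joint arm with a two-finger parallel gripper is mounted at the origin on a cart in front of the work surface, level with it; the furniture and walls round the work are solid. World frame = base frame: x ahead of the robot, y to its left, z up, the work surface at z = 0. Lengths are in m, angles in rad, forces in N, time in s.
With the tool pointing down it reaches from about 0.425 to 0.875 m from the base axis. Payload 8.4 kg.
Tool frame: the origin (TCP) lies between the finger pads; the fingertips stand 25 mm ahead of it and the grasp point (between the pads) lies 6 mm ahead of it; z points along the fingers, y is the line along which they close (so a half turn about z gives the same grasp; the last joint's range is limited). The gripper opens to 87 mm and grips with 3 to 60 N. Pads are 19 mm wide; open, the fingers measure 117 mm over their backs; the gripper's body (75 mm by 190 mm) begins 51 mm behind the grasp point.
Start: joints at [1.247, 0.333, 0.04, 1.465, -0.013, 1.343, -0.059], TCP at [0.145, -0.634, 0.248] pointing down, gripper open.
Joint ranges: [-2.58, 2.58], [-0.38, 2.09], [-1.3, 1.39], [0.25, 2.4], [-1.5, 4.64], [0.08, 2.09], [-2.65, 2.65]. Speed limits (rad/s): [2.22, 2.22, 2.79, 2.79, 3.14, 3.14, 3.14].

INTERFACE

Orientations are given as a unit quaternion [x, y, z, w].
In Python, from rig import r, eyes, telemetry, job gives the robot as it stands (r), with the cameras (eyes), the readings (telemetry) and the job (job).
- The arm moves only by the tool jog_arm, called after ">>>" by a JSON object that holds its "api" and its "payload". Schema: {"type":"object","properties":{"motion":{"type":"array","items":{"type":"number"},"minItems":5,"maxItems":50},"grip_force":{"type":"number"},"only":{"type":"string"},"quiet":{"type":"boolean"},"lines":{"type":"string"}},"required":["motion"],"additionalProperties":false}. motion is one flat list of numbers that holds 1 to 10 rows one after another, with no inner brackets; each row has 5 numbers: the opening from 0.0 (shut) to 1.0 (fully open), then dx, dy, dz in fractions of the full range, 1 being 0.6 m, then a turn about the tool's z in fractions of the full range, 1 being pi rad; each row is the pose to reach, as a shift and turn from the pose commanded when the call began, along the tool's axes at that moment; what a row does not reach only later rows make up. A row lasts 1/8 s, in which the tool goes at most 0.0625 m and 0.188 rad, less where a joint would pass 70% of its speed; a pose out of reach is approached as far as the arm can. The fingers move at their own pace and stop on an object; grip_force is the grip in N (left out, the last holds). Time passes only in rows, so rows that do not move let the fingers close. The tool returns the time, the measured TCP pose, the force, the opening and the grip force at its end. only (a regular expression) keeps the lines of the reply that match it, lines (a string "A,B") keeps lines A to B, and quiet returns only ok. Input that does not fit is refused with a message, and nothing moves.
- telemetry.get_obs(): the state, without advancing time (a new reading comes with each control period).
- eyes.camera(name): name is "side" or "top"; returns a dict with "color" (420x560x3 uint8, red, green, blue), "z_map" (420x560 float32, m along the optical axis (not along the pixel's ray), 0 where there is no reading), "fx", "fy", "cx", "cy" (pixels), "camera_from_world" (4x4, takes a point from world to camera coordinates). Camera axes: x right, y up, looking along -z (the intrinsics and any distortion apply to the point x, -y, -z); pixel columns grow to the right and rows downward; lengths in m; the calibration is good to about 2 mm. A picture is of the moment at which its call begins.
- job.job_done(): hands the job in; it is judged then, once.
The state is a dict: "t": time; "qpos": joint angles; "joint_velocities": joint speeds; "tau": joint torques, N m; "eef_pos": TCP position; "orientation": TCP orientation; "ft_force": force on the tool from outside, world axes, zero at the start; "moment": the same for the moment, N m; "finger_gap": opening from 0.0 (shut) to 1.0 (fully open); "grasp_force": force on a finger pad.
Only numpy, scipy, OpenCV 4.12 (cv2) and the standard library are available. Lean on these libraries where they do the work, as an engineer would, in place of code of your own. Each camera call takes 0.05 s, during which the arm holds its last target. There are 200 camera calls.

TASK

Make up two kits from the stock on the worktop: the baking kit in the long tray (the dropper bottle and one salt shaker) and the roasting kit in the short tray (the garlic bulb and the other salt shaker). Stand each thing upright on the floor of a compartment of its own, whichever you like in that tray, and leave the spice jar, the egg timer and the pepper mill where they are.

Things in the scene. Friction and masses are not known exactly. Their poses are not given: they have to be found in the camera images.
- long_tray: Long wooden tray, fixed, 212 x 74 x 12 mm, with two compartments in a row, each 100 x 66 mm inside. Floor 3 mm thick, walls and dividers 4 mm thick, their tops 12 mm above the worktop; a steel pull sticks out 9 mm at each end. Origin: centre of the underside; y along the row, x across, z up; compartment centres at x = 0, y = -0.052 and +0.052 m. Holds the baking kit.
- short_tray: Short wooden tray, fixed, 144 x 74 x 12 mm, with two compartments in a row, each 66 x 66 mm inside. Floor 3 mm thick, walls and dividers 4 mm thick, their tops 12 mm above the worktop; a steel pull sticks out 9 mm at each end. Origin: centre of the underside; y along the row, x across, z up; compartment centres at x = 0, y = -0.035 and +0.035 m. Holds the roasting kit.
- garlic: Garlic bulb, whitish, 48 x 50 mm across, 51 mm high with its stalk, widest at 15 to 25 mm, about 50 g, standing on its flat root end. Grip it with the pads' centre 25 to 30 mm up; being low, best set down before tall things stand beside it. Origin: centre of its underside, z up along its axis; upright at the start.
- salt_1: Salt shaker (one of two alike): round clear glass body with a domed grey cap, 44 mm across, 90 mm high, about 0.1 kg; the cap is fixed, 34 mm across, from 74 mm up. The body can be gripped at 40 to 65 mm height. Origin: centre of its underside, z up along its axis; upright at the start.
- salt_2: Salt shaker (one of two alike): round clear glass body with a domed grey cap, 44 mm across, 90 mm high, about 0.1 kg; the cap is fixed, 34 mm across, from 74 mm up. The body can be gripped at 40 to 65 mm height. Origin: centre of its underside, z up along its axis; upright at the start.
- dropper_bottle: Small brown glass dropper bottle with a black rubber dropper top: body 33 mm across to 70 mm height, then narrower, 102 mm high over all, about 70 g. Grip the body, at 40 to 60 mm height. Origin: centre of its underside, z up along its axis; upright at the start.
- spice_jar: Tall round clear spice jar with a wide screw cap, 45 mm across, 106 mm high, behind the stock; belongs to neither kit and stays where it is. Origin: centre of its underside.
- egg_timer: Wind-up egg timer, a squat round knob-like thing 61 mm across, 52 mm high, standing just behind the stock; belongs to neither kit and stays where it is. Origin: centre of its underside.
- pepper_mill: Dark turned-wood pepper mill, 58 mm across, 150 mm high, behind the stock; stays where it is. Origin: centre of its underside. Over it hangs a wall shelf, its front edge at x = 0.573 m, its underside 0.52 m above the worktop, along the whole work area; and over the cooker, at y > 0.45 m, a hood reaches forward to x = 0.41 m from about 0.44 m up: keep the wrist clear of both.

How it is judged:
At the end, for the whole second after the job is handed in: Bottle and one salt shaker in the long tray, garlic and the other shaker in the short one, one per compartment, underside at most 9 mm above the tray's, within 0.2 rad of upright, at rest, released; spice jar, egg timer and pepper mill within 25 mm of their starts (y of dropper_bottle in the frame of long_tray between -0.104 and 0.104 m and x of dropper_bottle in the frame of long_tray between -0.033 and 0.033 m and z of dropper_bottle in the frame of long_tray between -0.003 and 0.009 m and y of garlic in the frame of short_tray between -0.07 and 0.07 m and x of garlic in the frame of short_tray between -0.033 and 0.033 m and z of garlic in the frame of short_tray between -0.003 and 0.009 m and (((y of salt_1 in the frame of long_tray between -0.104 and 0.104 m and x of salt_1 in the frame of long_tray between -0.033 and 0.033 m and z of salt_1 in the frame of long_tray between -0.003 and 0.009 m) and (y of salt_2 in the frame of short_tray between -0.07 and 0.07 m and x of salt_2 in the frame of short_tray between -0.033 and 0.033 m and z of salt_2 in the frame of short_tray between -0.003 and 0.009 m)) or ((y of salt_2 in the frame of long_tray between -0.104 and 0.104 m and x of salt_2 in the frame of long_tray between -0.033 and 0.033 m and z of salt_2 in the frame of long_tray between -0.003 and 0.009 m) and (y of salt_1 in the frame of short_tray between -0.07 and 0.07 m and x of salt_1 in the frame of short_tray between -0.033 and 0.033 m and z of salt_1 in the frame of short_tray between -0.003 and 0.009 m))) and ((y of dropper_bottle in the frame of long_tray between -0.104 and 0 m and x of dropper_bottle in the frame of long_tray between -0.033 and 0.033 m and z of dropper_bottle in the frame of long_tray between -0.003 and 0.009 m) or (y of salt_1 in the frame of long_tray between -0.104 and 0 m and x of salt_1 in the frame of long_tray between -0.033 and 0.033 m and z of salt_1 in the frame of long_tray between -0.003 and 0.009 m) or (y of salt_2 in the frame of long_tray between -0.104 and 0 m and x of salt_2 in the frame of long_tray between -0.033 and 0.033 m and z of salt_2 in the frame of long_tray between -0.003 and 0.009 m)) and ((y of garlic in the frame of short_tray between -0.07 and 0 m and x of garlic in the frame of short_tray between -0.033 and 0.033 m and z of garlic in the frame of short_tray between -0.003 and 0.009 m) or (y of salt_1 in the frame of short_tray between -0.07 and 0 m and x of salt_1 in the frame of short_tray between -0.033 and 0.033 m and z of salt_1 in the frame of short_tray between -0.003 and 0.009 m) or (y of salt_2 in the frame of short_tray between -0.07 and 0 m and x of salt_2 in the frame of short_tray between -0.033 and 0.033 m and z of salt_2 in the frame of short_tray between -0.003 and 0.009 m)) and ((y of dropper_bottle in the frame of long_tray between 0 and 0.104 m and x of dropper_bottle in the frame of long_tray between -0.033 and 0.033 m and z of dropper_bottle in the frame of long_tray between -0.003 and 0.009 m) or (y of salt_1 in the frame of long_tray between 0 and 0.104 m and x of salt_1 in the frame of long_tray between -0.033 and 0.033 m and z of salt_1 in the frame of long_tray between -0.003 and 0.009 m) or (y of salt_2 in the frame of long_tray between 0 and 0.104 m and x of salt_2 in the frame of long_tray between -0.033 and 0.033 m and z of salt_2 in the frame of long_tray between -0.003 and 0.009 m)) and ((y of garlic in the frame of short_tray between 0 and 0.07 m and x of garlic in the frame of short_tray between -0.033 and 0.033 m and z of garlic in the frame of short_tray between -0.003 and 0.009 m) or (y of salt_1 in the frame of short_tray between 0 and 0.07 m and x of salt_1 in the frame of short_tray between -0.033 and 0.033 m and z of salt_1 in the frame of short_tray between -0.003 and 0.009 m) or (y of salt_2 in the frame of short_tray between 0 and 0.07 m and x of salt_2 in the frame of short_tray between -0.033 and 0.033 m and z of salt_2 in the frame of short_tray between -0.003 and 0.009 m)) and angle between each of garlic, salt_1, salt_2, dropper_bottle's own z axis and vertical below 0.2 rad and linear speed of each of garlic, salt_1, salt_2, dropper_bottle below 0.02 m/s and distance of each of egg_timer, pepper_mill, spice_jar from where it was at the start of the episode below 0.025 m); the robot touches nothing.
It fails at once if the spice jar, the egg timer or the pepper mill is moved away or knocked over (distance of any of egg_timer, pepper_mill, spice_jar from where it was at the start of the episode above 0.025 m or angle between any of egg_timer, pepper_mill, spice_jar's own z axis and vertical above 0.5 rad).
It also fails if it takes over 99 s, if anything falls off the work surface, if the arm or the gripper's body presses on something with over 40 N, if the wrist force passes 120 N, or if a joint passes its speed limit or range.

## Working session

There is one attempt and no reset: what is moved stays moved. The work goes in short steps, Python scripts to look and compute and a tool call to move; the robot and the scene stay as the last step left them, time stands still between calls to the robot, and variables do not carry over. Pictures are saved under pics/ and viewed, at most 14 in all, crops included, and the job is handed in when it is done.

```bash
ls; mkdir -p pics; python3 - <<'E'
from rig import r, eyes, telemetry, job
import cv2,numpy as np
o=telemetry.get_obs();print({k:np.round(v,3) for k,v in o.items()})
for n in("top","side"):
    c=eyes.camera(n);cv2.imwrite(f"pics/{n}0.png",c["color"][:,:,::-1]);np.savez(f"{n}0.npz",**c)
    print(n,c["fx"],c["fy"],c["cx"],c["cy"],[k for k in c]);print(np.round(c["camera_from_world"],4))
E
```

```text
pics
rig.py
{'t': np.float64(0.0), 'qpos': array([ 1.247,  0.334,  0.04 ,  1.466, -0.013,  1.343, -0.059]), 'joint_velocities': array([ 0.   , -0.   ,  0.   ,  0.   , -0.001,  0.001,  0.   ]), 'tau': array([ 1.0000e-03, -6.5635e+01,  1.3360e+00, -4.0379e+01, -5.9000e-02,
        4.5000e-02,  0.0000e+00]), 'eef_pos': array([ 0.145, -0.633,  0.247]), 'orientation': array([ 0.994,  0.112, -0.   , -0.001]), 'ft_force': array([-0.845, -0.357, -0.288]), 'moment': array([ 0.019, -0.036,  0.007]), 'grasp_force': np.float64(0.0), 'finger_gap': np.float64(1.002)}
top 424.20945171728687 424.20945171728687 280.2013487197154 204.40095759851064 ['color', 'z_map', 'fx', 'fy', 'cx', 'cy', 'camera_from_world']
[[ 0.0079 -0.9997  0.0225  0.0828]
 [ 0.9961  0.0099  0.0881 -0.5205]
 [-0.0883  0.0217  0.9959 -0.9793]
 [ 0.      0.      0.      1.    ]]
side 428.4370702871706 428.4370702871706 280.12432507573703 208.65098880061896 ['color', 'z_map', 'fx', 'fy', 'cx', 'cy', 'camera_from_world']
[[ 0.9844 -0.1758  0.0063 -0.5263]
 [ 0.0709  0.4292  0.9004 -0.0998]
 [-0.161  -0.8859  0.435  -0.8165]
 [ 0.      0.      0.      1.    ]]
```

View pics/top0.png

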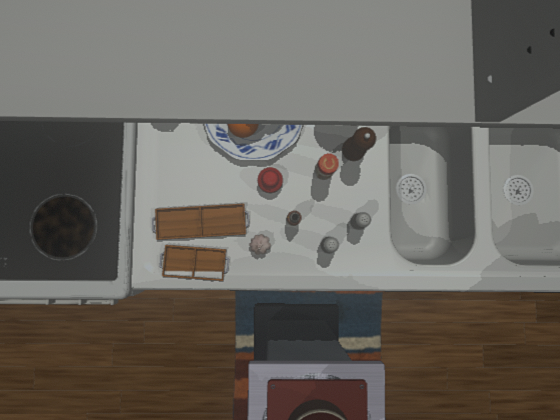

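View pics/side0.png

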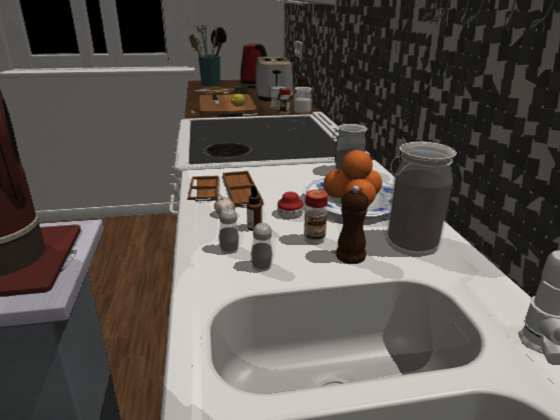

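The top view shows the long tray at (201,222), the short tray at (195,262), the garlic at (260,243) and the dropper at (294,218). The salts are at (330,244) and (362,220), the timer at (270,180), the jar at (328,165) and the mill at (364,140). Next I'll crop in for precise pixels.

```bash
cat > h.py <<'E'
import numpy as np,cv2
def load(n): return dict(np.load(n+".npz"))
def ray(c,u,v,z):
    T=np.linalg.inv(c["camera_from_world"]);d=np.array([(u-c["cx"])/c["fx"],-(v-c["cy"])/c["fy"],-1.])
    o=T[:3,3];d=T[:3,:3]@d
    return (o+d*(z-o[2])/d[2])[:2]
def cloud(c):
    v,u=np.indices(c["z_map"].shape);z=c["z_map"]
    p=np.stack([(u-c["cx"])/c["fx"]*z,-(v-c["cy"])/c["fy"]*z,-z,np.ones_like(z)],-1)
    return (p@np.linalg.inv(c["camera_from_world"]).T)[...,:3]
E
python3 - <<'E'
from h import *
c=load("top0");img=c["color"][:,:,::-1]
P=cloud(c)
cv2.imwrite("pics/crop.png",cv2.resize(img[120:290,140:390],None,fx=3.2,fy=3.2,interpolation=cv2.INTER_CUBIC))
print("table z",np.median(P[255:275,290:380,2]))
for n,(u,v),zt in[("garlic",(260,243),.05),("drop",(294,218),.1),("s1",(330,244),.09),("s2",(362,220),.09),("timer",(270,180),.05),("jar",(328,165),.1),("mill",(364,140),.15)]:
    W=P[v-16:v+17,u-16:u+17].reshape(-1,3);zm=W[:,2].max()
    H=W[(W[:,2]>zm-.012)];A=W[W[:,2]>.02]
    print(n,"zmax",zm.round(3),"top",H.mean(0).round(4),(H.min(0)+H.max(0))[:2].round(4)/2,len(H),"all min/max",A.min(0).round(3),A.max(0).round(3))
# trays: brown mask
hsv=cv2.cvtColor(c["color"],cv2.COLOR_RGB2HSV)
m=((hsv[...,1]>90)&(hsv[...,0]<20)).astype(np.uint8)*255
m[:200]=0;m[285:]=0;m[:,:145]=0;m[:,252:]=0
m=cv2.morphologyEx(m,cv2.MORPH_CLOSE,np.ones((3,3)))
for k in cv2.findContours(m,cv2.RETR_EXTERNAL,cv2.CHAIN_APPROX_SIMPLE)[0]:
    if cv2.contourArea(k)<300: continue
    b=cv2.boxPoints(cv2.minAreaRect(k));w=np.array([ray(c,*p,.012) for p in b])
    ctr=w.mean(0);e=w[1]-w[0];f=w[2]-w[1];L=e if np.hypot(*e)>np.hypot(*f) else f
    print("tray",ctr.round(4),"sizes",np.hypot(*e).round(4),np.hypot(*f).round(4),"yaw of y",np.degrees(np.arctan2(L[1],L[0])).round(1),b.round(0).tolist(),cv2.contourArea(k))
E
```

```text
table z 0.000743551398441622
garlic zmax 1.019 top [0.4313 0.1092 1.0192] [0.43135 0.1092 ] 7 all min/max [0.403 0.109 0.02 ] [0.45  0.16  1.019]
drop zmax 1.019 top [0.4313 0.1092 1.0192] [0.43135 0.1092 ] 5 all min/max [0.431 0.041 0.027] [0.502 0.109 1.019]
s1 zmax 1.019 top [0.4313 0.1092 1.0192] [0.43135 0.1092 ] 5 all min/max [ 0.404 -0.041  0.025] [0.446 0.109 1.019]
s2 zmax 1.019 top [0.4313 0.1092 1.0192] [0.43135 0.1092 ] 1 all min/max [ 0.431 -0.113  0.021] [0.503 0.109 1.019]
timer zmax 1.019 top [0.4313 0.1092 1.0192] [0.43135 0.1092 ] 6 all min/max [0.431 0.084 0.021] [0.608 0.14  1.019]
jar zmax 1.019 top [0.4313 0.1092 1.0192] [0.43135 0.1092 ] 6 all min/max [ 0.431 -0.037  0.021] [0.625 0.109 1.019]
mill zmax 1.019 top [0.4313 0.1092 1.0192] [0.43135 0.1092 ] 6 all min/max [ 0.431 -0.116  0.023] [0.683 0.109 1.019]
tray [0.3821 0.2893] sizes 0.073 0.1434 yaw of y -94.0 [[162.0, 276.0], [164.0, 244.0], [225.0, 249.0], [223.0, 280.0]] 1817.0
tray [0.479  0.2765] sizes 0.2107 0.0725 yaw of y -86.0 [[155.0, 209.0], [244.0, 203.0], [245.0, 234.0], [156.0, 239.0]] 2591.0
```

View pics/crop.png

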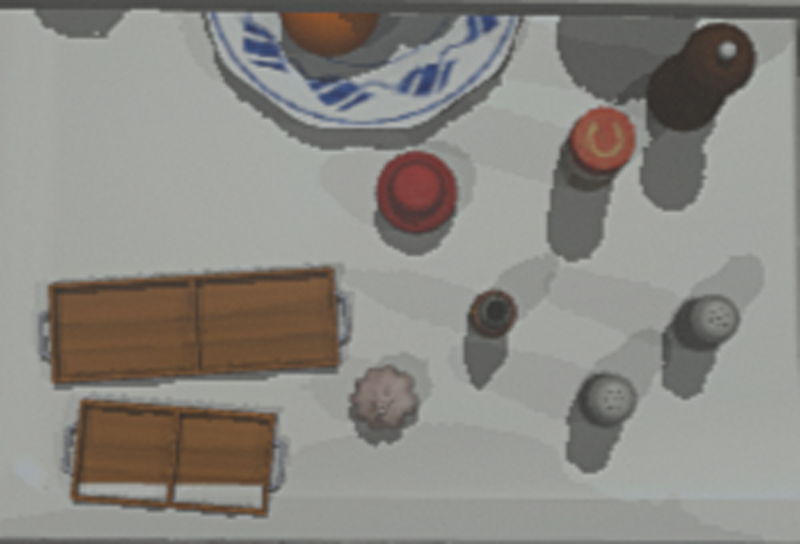

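The crop confirms the layout: the trays are empty, the nearest obstacle to the garlic is the bottle, and everything is well separated. I'll refine the object centres with zero-depth pixels removed.

```bash
python3 - <<'E'
from h import *
c=load("top0");P=cloud(c);P[c["z_map"]==0]=0
s=load("side0");Q=cloud(s);Q[s["z_map"]==0]=0
for n,(u,v),h in[("garlic",(260,243),.05),("drop",(294,218),.1),("s1",(330,244),.09),("s2",(362,220),.09),("timer",(270,180),.05),("jar",(328,165),.1),("mill",(364,140),.15)]:
    W=P[v-16:v+17,u-16:u+17].reshape(-1,3);zm=np.sort(W[:,2])[-3]
    H=W[(W[:,2]>h-.02)&(W[:,2]<h+.02)]
    ct=(H.min(0)+H.max(0))[:2]/2
    A=Q.reshape(-1,3);A=A[(A[:,2]>.012)&(A[:,2]<.2)&(np.hypot(A[:,0]-ct[0],A[:,1]-ct[1])<.035)]
    print(n,zm.round(3),"n",len(H),"mid",ct.round(4),"ext",(H.max(0)-H.min(0))[:2].round(3),"ray",ray(c,u,v,h).round(4),"side min/max",len(A),A.min(0).round(3),A.max(0).round(3))
E
```

```text
garlic 0.049 n 215 mid [0.4264 0.1349] ext [0.037 0.039] ray [0.4287 0.1333] side min/max 223 [0.403 0.11  0.012] [0.449 0.142 0.051]
drop 0.1 n 30 mid [0.4865 0.0555] ext [0.012 0.011] ray [0.4835 0.059 ] side min/max 481 [0.471 0.037 0.012] [0.504 0.063 0.101]
s1 0.091 n 190 mid [ 0.4267 -0.0248] ext [0.033 0.032] ray [ 0.4278 -0.0207] side min/max 743 [ 0.405 -0.049  0.012] [ 0.447 -0.017  0.089]
s2 0.09 n 192 mid [ 0.483  -0.0965] ext [0.033 0.033] ray [ 0.481  -0.0915] side min/max 840 [ 0.461 -0.12   0.012] [ 0.503 -0.088  0.089]
timer 0.055 n 451 mid [0.5787 0.1121] ext [0.057 0.056] ray [0.5735 0.112 ] side min/max 466 [0.548 0.081 0.012] [0.608 0.128 0.052]
jar 0.11 n 347 mid [ 0.6035 -0.0154] ext [0.043 0.043] ray [ 0.6009 -0.0153] side min/max 1051 [ 0.582 -0.042  0.012] [0.627 0.005 0.107]
mill 0.528 n 283 mid [ 0.6558 -0.0908] ext [0.042 0.043] ray [ 0.6456 -0.0843] side min/max 1657 [ 0.631 -0.12   0.012] [ 0.685 -0.077  0.149]
```

```bash
cat >> h.py <<'E'
def go(*targets):
    from rig import r, eyes, telemetry, job
    from scipy.spatial.transform import Rotation as R
    o=telemetry.get_obs();M=R.from_quat(o["orientation"]).as_matrix();psi=np.arctan2(M[1,0],M[0,0])
    print("t",round(float(o["t"]),2),"tcp",o["eef_pos"].round(4),"psi",psi.round(3),"q",o["qpos"].round(2),"gap",round(float(o["finger_gap"]),3),"F",o["ft_force"].round(1))
    for x,y,z,p in targets:
        d=M.T@(np.array([x,y,z])-o["eef_pos"]);t=(psi-p+np.pi)%(2*np.pi)-np.pi
        print((x,y,z,p),"->",d.round(4),"turn",round(t,3))
E
python3 -c "
from h import *
go((.43,-.33,.25,.6),(.487,.055,.2,1.571))"
```

```text
t 0.1 tcp [ 0.1448 -0.6333  0.2468] psi 0.225 q [ 1.25  0.33  0.04  1.47 -0.01  1.34 -0.06] gap 1.0 F [-0.  -0.6 -0.2]
(0.43, -0.33, 0.25, 0.6) -> [ 0.3457 -0.2321 -0.0029] turn -0.375
(0.487, 0.055, 0.2, 1.571) -> [ 0.487  -0.5946  0.0476] turn -1.346
```

Units first: shifts go in shares of 0.6 m and turns go in shares of pi rad. So -0.595 m / 0.6 = -0.9917, 0.487 m / 0.6 = 0.8117, -1.346 rad / 3.1416 = -0.4284.

>>> {"api": "jog_arm", "payload": {"motion": [1, 0.575, -0.3867, 0, -0.1592, 1, 0.575, -0.3867, 0, -0.1592, 1, 0.575, -0.3867, 0, -0.1592, 1, 0.575, -0.3867, 0, -0.1592, 1, 0.575, -0.3867, 0, -0.1592, 1, 0.575, -0.3867, 0, -0.1592, 1, 0.575, -0.3867, 0, -0.1592, 1, 0.8117, -0.9917, 0.05, -0.4284, 1, 0.8117, -0.9917, 0.05, -0.4284, 1, 0.8117, -0.9917, 0.05, -0.4284], "grip_force": 20}}

```text
t: 1.35
eef_pos: [0.4569, -0.1437, 0.2328]
orientation: [0.798, 0.603, -0.0, -0.0]
ft_force: [0.6, 0.3, -0.4]
finger_gap: 1.0
grasp_force: 0.0
```

```bash
python3 -c "
from h import *
go((.487,.055,.18,1.571),(.487,.055,.063,1.571))"
```

```text
t 1.35 tcp [ 0.4569 -0.1437  0.2328] psi 1.293 q [ 0.69  0.02 -0.48  1.87  0.01  1.26 -0.07] gap 1.0 F [ 0.6  0.3 -0.4]
(0.487, 0.055, 0.18, 1.571) -> [ 0.1993 -0.0255  0.0528] turn -0.278
(0.487, 0.055, 0.063, 1.571) -> [ 0.1993 -0.0255  0.1698] turn -0.278
```

Converted, 0.199 m / 0.6 = 0.3317, 0.05 m / 0.6 = 0.0833, -0.278 rad / 3.1416 = -0.0885.

>>> {"api": "jog_arm", "payload": {"motion": [1, 0.3317, -0.0425, 0.0833, -0.0885, 1, 0.3317, -0.0425, 0.0833, -0.0885, 1, 0.3317, -0.0425, 0.0833, -0.0885, 1, 0.3317, -0.0425, 0.0833, -0.0885, 1, 0.3317, -0.0425, 0.0833, -0.0885]}}

```text
t: 1.98
eef_pos: [0.4878, 0.0539, 0.1827]
orientation: [0.708, 0.706, -0.0, -0.001]
ft_force: [-0.6, 0.4, 0.7]
finger_gap: 0.999
grasp_force: 0.0
```

```bash
python3 -c "
from h import *
go((.487,.055,.063,1.571))"
```

```text
t 1.98 tcp [0.4878 0.0539 0.1827] psi 1.569 q [ 0.46  0.11 -0.69  1.9   0.07  1.16 -0.26] gap 0.999 F [-0.6  0.4  0.7]
(0.487, 0.055, 0.063, 1.571) -> [ 0.001  -0.0007  0.1197] turn -0.002
```

Converted, 0.119 m / 0.6 = 0.1983, 0.06 m / 0.6 = 0.1.

>>> {"api": "jog_arm", "payload": {"motion": [1, 0.0017, 0, 0.1, 0, 1, 0.0017, 0, 0.1983, 0, 1, 0.0017, 0, 0.1983, 0, 0, 0.0017, 0, 0.1983, 0, 0, 0.0017, 0, 0.1983, 0, 0, 0.0017, 0, 0.1983, 0, 0, 0.0017, 0, 0.1983, 0, 0, 0.0017, 0, 0.1983, 0], "grip_force": 15}}

```text
t: 2.98
eef_pos: [0.4884, 0.0535, 0.0645]
orientation: [0.709, 0.705, 0.0, 0.0]
ft_force: [-0.5, 0.1, 0.1]
finger_gap: 0.512
grasp_force: 0.0
```

```bash
python3 - <<'E'
from h import *
from rig import r, eyes, telemetry, job
go((.475,.328,.2,1.571))
c=eyes.camera("side");cv2.imwrite("pics/g1.png",c["color"][100:300,150:400,::-1])
E
```

```text
t 2.98 tcp [0.4884 0.0535 0.0645] psi 1.565 q [ 0.41  0.27 -0.67  2.01  0.21  0.93 -0.38] gap 0.512 F [-0.5  0.1  0.1]
(0.475, 0.328, 0.2, 1.571) -> [ 0.2744 -0.0148 -0.1355] turn -0.006
```

View pics/g1.png

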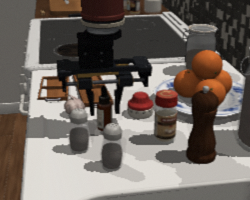

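The picture shows the open fingers straddling the bottle at about (103,110), and the gripper's wide side lies along the closing axis. The fingers are still closing.

Converted, -0.135 m / 0.6 = -0.225, -0.12 m / 0.6 = -0.2.

>>> {"api": "jog_arm", "payload": {"motion": [0, 0, 0, 0, 0, 0, 0, 0, 0, 0, 0, 0, 0, 0, 0, 0, 0, 0, 0, 0, 0, 0, 0, -0.1, 0, 0, 0, 0, -0.2, 0, 0, 0, 0, -0.225, 0, 0, 0, 0, -0.225, 0]}}

```text
t: 4.03
eef_pos: [0.4885, 0.0533, 0.1995]
orientation: [0.709, 0.705, 0.0, 0.001]
ft_force: [0.5, -0.3, -0.8]
finger_gap: 0.365
grasp_force: 15.0
```

```bash
python3 -c "
from h import *
go((.475,.328,.2,1.641),(.475,.328,.2,1.9))"
```

```text
t 4.03 tcp [0.4885 0.0533 0.1995] psi 1.565 q [ 0.48  0.09 -0.7   1.88  0.07  1.19 -0.26] gap 0.365 F [ 0.5 -0.3 -0.8]
(0.475, 0.328, 0.2, 1.641) -> [ 0.2746 -0.0152 -0.0007] turn -0.076
(0.475, 0.328, 0.2, 1.9) -> [ 0.2746 -0.0152 -0.0007] turn -0.335
```

Converted, 0.2745 m / 0.6 = 0.4575, -0.015 m / 0.6 = -0.025, -0.076 rad / 3.1416 = -0.0242.

>>> {"api": "jog_arm", "payload": {"motion": [0, 0.4575, -0.025, 0, -0.0242, 0, 0.4575, -0.025, 0, -0.0242, 0, 0.4575, -0.025, 0, -0.0242, 0, 0.4575, -0.025, 0, -0.0242, 0, 0.4575, -0.025, 0, -0.0242, 0, 0.4575, -0.025, 0, -0.0242, 0, 0.4575, -0.025, 0, -0.0242]}}

```text
t: 4.9
eef_pos: [0.4745, 0.3267, 0.1974]
orientation: [0.682, 0.731, -0.001, -0.0]
ft_force: [-0.1, -0.5, 0.4]
finger_gap: 0.366
grasp_force: 15.0
```

```bash
python3 -c "
from h import *
go((.475,.328,.067,1.641))"
```

```text
t 4.9 tcp [0.4745 0.3267 0.1974] psi 1.641 q [ 0.03  0.33 -0.86  1.68  0.26  1.25 -0.82] gap 0.366 F [-0.1 -0.5  0.4]
(0.475, 0.328, 0.067, 1.641) -> [0.0014 0.0009 0.1304] turn -0.0
```

Converted, 0.129 m / 0.6 = 0.215, 0.125 m / 0.6 = 0.2083.

>>> {"api": "jog_arm", "payload": {"motion": [0, 0, 0, 0.1, 0, 0, 0, 0, 0.1833, 0, 0, 0, 0, 0.2083, 0, 0, 0, 0, 0.215, 0, 0, 0, 0, 0.215, 0, 0, 0, 0, 0.215, 0]}}

```text
t: 5.65
eef_pos: [0.4757, 0.3287, 0.0719]
orientation: [0.682, 0.732, 0.001, 0.0]
ft_force: [0.0, -0.6, -0.7]
finger_gap: 0.37
grasp_force: 15.0
```

```bash
python3 -c "
from h import *
go()"
```

```text
t 5.65 tcp [0.4757 0.3287 0.0719] psi 1.641 q [-0.03  0.47 -0.8   1.8   0.39  1.03 -0.91] gap 0.37 F [ 0.  -0.6 -0.7]
```

Converted, 0.0045 m / 0.6 = 0.0075, 0.003 m / 0.6 = 0.005.

>>> {"api": "jog_arm", "payload": {"motion": [0, 0, 0, 0.005, 0, 0, 0, 0, 0.0075, 0, 0, 0, 0, 0.0075, 0]}}

```text
t: 6.02
eef_pos: [0.4755, 0.3285, 0.067]
orientation: [0.682, 0.732, 0.001, 0.0]
ft_force: [-2.0, -1.6, 9.9]
finger_gap: 0.367
grasp_force: 15.0
```

>>> {"api": "jog_arm", "payload": {"motion": [1, 0, 0, 0, 0, 1, 0, 0, 0, 0, 1, 0, 0, 0, 0, 1, 0, 0, 0, 0, 1, 0, 0, 0, 0, 1, 0, 0, -0.05, 0, 1, 0, 0, -0.15, 0, 1, 0, 0, -0.2167, 0, 1, 0, 0, -0.2167, 0]}}

```text
t: 7.15
eef_pos: [0.476, 0.3294, 0.1991]
orientation: [0.682, 0.732, 0.003, 0.001]
ft_force: [-0.3, 0.3, -0.5]
finger_gap: 0.998
grasp_force: 0.0
```

```bash
python3 -c "
from h import *
go((.426,.134,.18,1.571),(.426,.134,.18,1.8))"
```

```text
t 7.15 tcp [0.476  0.3294 0.1991] psi 1.641 q [ 0.04  0.33 -0.87  1.68  0.27  1.25 -0.82] gap 0.998 F [-0.3  0.3 -0.5]
(0.426, 0.134, 0.18, 1.571) -> [-0.1915 -0.0637  0.0183] turn 0.07
(0.426, 0.134, 0.18, 1.8) -> [-0.1915 -0.0637  0.0183] turn -0.159
```

Converted, -0.191 m / 0.6 = -0.3183, -0.064 m / 0.6 = -0.1067, 0.14 rad / 3.1416 = 0.0446.

>>> {"api": "jog_arm", "payload": {"motion": [1, -0.3183, -0.1067, 0.03, 0.0446, 1, -0.3183, -0.1067, 0.03, 0.0446, 1, -0.3183, -0.1067, 0.03, 0.0446, 1, -0.3183, -0.1067, 0.03, 0.0446, 1, -0.3183, -0.1067, 0.03, 0.0446, 1, -0.3183, -0.1067, 0.03, 0.0446]}}

```text
t: 7.9
eef_pos: [0.4244, 0.1341, 0.1775]
orientation: [0.731, 0.683, 0.0, -0.0]
ft_force: [-0.1, 0.1, -0.7]
finger_gap: 0.995
grasp_force: 0.0
```

```bash
python3 - <<'E'
from h import *
go((.426,.134,.0355,1.501))
from rig import r, eyes, telemetry, job
c=eyes.camera("top");cv2.imwrite("pics/t1.png",c["color"][120:290,120:400,::-1])
E
```

```text
t 7.9 tcp [0.4244 0.1341 0.1775] psi 1.502 q [ 0.41  0.01 -0.8   2.    0.    1.14 -0.46] gap 0.995 F [-0.1  0.1 -0.7]
(0.426, 0.134, 0.0355, 1.501) -> [-1.00e-04  1.60e-03  1.42e-01] turn 0.001
```

View pics/t1.png

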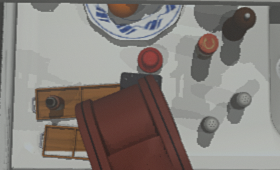

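The bottle is upright in the long tray's left compartment at about (57,102). The arm hides the garlic, so I'll carry on with the known position.

>>> {"api": "jog_arm", "payload": {"motion": [1, 0, 0.0025, 0.1, 0, 1, 0, 0.0025, 0.2, 0, 1, 0, 0.0025, 0.2317, 0, 1, 0, 0.0025, 0.2333, 0, 1, 0, 0.0025, 0.2333, 0], "grip_force": 10}}

```text
t: 8.57
eef_pos: [0.4266, 0.1341, 0.0385]
orientation: [0.731, 0.683, 0.001, -0.0]
ft_force: [0.8, 0.3, -0.4]
finger_gap: 0.998
grasp_force: 0.0
```

```bash
python3 -c "
from h import *
go((.426,.134,.0355,1.501))"
```

```text
t 8.57 tcp [0.4266 0.1341 0.0385] psi 1.502 q [ 0.33  0.24 -0.79  2.13  0.23  0.85 -0.66] gap 0.998 F [ 0.8  0.3 -0.4]
(0.426, 0.134, 0.0355, 1.501) -> [-0.0001 -0.0006  0.003 ] turn 0.001
```

Converted, 0.0025 m / 0.6 = 0.0042.

>>> {"api": "jog_arm", "payload": {"motion": [1, 0, 0, 0.0042, 0, 0, 0, 0, 0.0042, 0, 0, 0, 0, 0.0042, 0, 0, 0, 0, 0.0042, 0, 0, 0, 0, 0.0042, 0, 0, 0, 0, 0.0042, 0, 0, 0, 0, 0.0042, 0, 0, 0, 0, 0.0042, 0], "grip_force": 12}}

```text
t: 9.57
eef_pos: [0.4259, 0.133, 0.0352]
orientation: [0.731, 0.682, 0.0, -0.0]
ft_force: [-0.0, 0.1, 1.1]
finger_gap: 0.529
grasp_force: 11.8
```

```bash
python3 -c "
from h import *
go()"
```

```text
t 9.57 tcp [0.4259 0.133  0.0352] psi 1.501 q [ 0.33  0.25 -0.78  2.13  0.23  0.85 -0.67] gap 0.529 F [-0.   0.1  1.1]
```

>>> {"api": "jog_arm", "payload": {"motion": [0, 0, 0, -0.1, 0, 0, 0, 0, -0.2, 0, 0, 0, 0, -0.2333, 0, 0, 0, 0, -0.2333, 0]}}

```text
t: 10.07
eef_pos: [0.4268, 0.133, 0.1764]
orientation: [0.731, 0.682, 0.001, 0.001]
ft_force: [-0.7, -0.5, -1.9]
finger_gap: 0.526
grasp_force: 11.8
```

```bash
python3 -c "
from h import *
go((.3797,.254,.17,1.501))"
```

```text
t 10.07 tcp [0.4268 0.133  0.1764] psi 1.501 q [ 0.44  0.01 -0.83  2.    0.01  1.14 -0.47] gap 0.526 F [-0.7 -0.5 -1.9]
(0.3797, 0.254, 0.17, 1.501) -> [ 0.1174 -0.0554  0.0062] turn -0.0
```

Converted, 0.12 m / 0.6 = 0.2, 0.117 m / 0.6 = 0.195.

>>> {"api": "jog_arm", "payload": {"motion": [0, 0.195, -0.0917, 0, 0, 0, 0.195, -0.0917, 0, 0, 0, 0.195, -0.0917, 0, 0, 0, 0.195, -0.0917, 0, 0, 0, 0.195, -0.0917, 0.0833, 0, 0, 0.195, -0.0917, 0.1667, 0, 0, 0.195, -0.0917, 0.2, 0, 0, 0.195, -0.0917, 0.2, 0]}}

```text
t: 11.08
eef_pos: [0.3783, 0.2515, 0.0533]
orientation: [0.732, 0.681, -0.002, -0.001]
ft_force: [0.8, -0.8, -0.9]
finger_gap: 0.527
grasp_force: 11.8
```

```bash
python3 -c "
from h import *
go((.3797,.254,.038,1.501))"
```

```text
t 11.07 tcp [0.3783 0.2515 0.0533] psi 1.5 q [ 0.18  0.27 -0.94  2.09  0.28  0.91 -0.98] gap 0.527 F [ 0.8 -0.8 -0.9]
(0.3797, 0.254, 0.038, 1.501) -> [0.0026 0.0013 0.0153] turn -0.001
```

Converted, 0.015 m / 0.6 = 0.025, 0.014 m / 0.6 = 0.0233.

>>> {"api": "jog_arm", "payload": {"motion": [0, 0.0043, 0.0017, 0.0167, 0, 0, 0.0043, 0.0017, 0.0233, 0, 0, 0.0043, 0.0017, 0.025, 0, 0, 0.0043, 0.0017, 0.025, 0, 0, 0.0043, 0.0017, 0.025, 0]}}

```text
t: 11.7
eef_pos: [0.3805, 0.2561, 0.0405]
orientation: [0.731, 0.682, 0.0, 0.0]
ft_force: [0.3, -1.3, -0.8]
finger_gap: 0.533
grasp_force: 11.8
```

```bash
python3 -c "
from h import *
go((.3797,.254,.038,1.501))"
```

```text
t 11.7 tcp [0.3805 0.2561 0.0405] psi 1.501 q [ 0.15  0.3  -0.92  2.1   0.31  0.88 -1.02] gap 0.533 F [ 0.3 -1.3 -0.8]
(0.3797, 0.254, 0.038, 1.501) -> [-0.0021 -0.0007  0.0025] turn 0.0
```

Converted, 0.003 m / 0.6 = 0.005, 0.0025 m / 0.6 = 0.0042.

>>> {"api": "jog_arm", "payload": {"motion": [0, -0.0033, 0, 0.0042, 0, 0, -0.0033, 0, 0.0042, 0, 0, -0.0033, 0, 0.005, 0]}}

```text
t: 12.08
eef_pos: [0.3805, 0.2544, 0.0378]
orientation: [0.731, 0.682, 0.0, 0.0]
ft_force: [-4.3, -2.9, 16.3]
finger_gap: 0.53
grasp_force: 12.0
```

>>> {"api": "jog_arm", "payload": {"motion": [1, 0, 0, 0, 0, 1, 0, 0, 0, 0, 1, 0, 0, 0, 0, 1, 0, 0, 0, 0, 1, 0, 0, -0.05, 0, 1, 0, 0, -0.15, 0, 1, 0, 0, -0.25, 0, 1, 0, 0, -0.25, 0]}}

```text
t: 13.08
eef_pos: [0.3817, 0.2553, 0.1908]
orientation: [0.731, 0.682, 0.003, 0.002]
ft_force: [0.3, -0.1, -1.0]
finger_gap: 1.003
grasp_force: 0.0
```

```bash
python3 -c "
from h import *
go((.426,-.026,.18,1.571))"
```

```text
t 13.07 tcp [0.3817 0.2553 0.1908] psi 1.501 q [ 0.33  0.04 -1.02  1.95  0.04  1.17 -0.77] gap 1.003 F [ 0.3 -0.1 -1. ]
(0.426, -0.026, 0.18, 1.571) -> [-0.2776  0.0637  0.0107] turn -0.07
```

Converted, -0.277 m / 0.6 = -0.4617, 0.058 m / 0.6 = 0.0967, -0.07 rad / 3.1416 = -0.0223.

>>> {"api": "jog_arm", "payload": {"motion": [1, -0.25, -0.0917, 0, 0, 1, -0.25, -0.0917, 0, 0, 1, -0.25, -0.0917, 0, 0, 1, -0.4617, 0.0967, 0, -0.0223, 1, -0.4617, 0.1, 0, -0.0223, 1, -0.4617, 0.1, 0, -0.0223, 1, -0.4617, 0.1, 0, -0.0223, 1, -0.4617, 0.1, 0, -0.0223], "grip_force": 15}}

```text
t: 14.08
eef_pos: [0.4198, -0.0259, 0.1861]
orientation: [0.707, 0.707, -0.001, -0.001]
ft_force: [0.6, 0.6, -0.5]
finger_gap: 0.996
grasp_force: 0.0
```

```bash
python3 -c "
from h import *
go((.426,-.026,.068,1.571))"
```

```text
t 14.07 tcp [ 0.4198 -0.0259  0.1861] psi 1.571 q [ 0.59 -0.07 -0.6   2.04 -0.04  1.16  0.01] gap 0.996 F [ 0.6  0.6 -0.5]
(0.426, -0.026, 0.068, 1.571) -> [-0.0002  0.0065  0.118 ] turn 0.0
```

Converted, 0.116 m / 0.6 = 0.1933, 0.115 m / 0.6 = 0.1917.

>>> {"api": "jog_arm", "payload": {"motion": [1, 0, 0.01, 0.0333, 0, 1, 0, 0.01, 0.1333, 0, 1, 0, 0.01, 0.1917, 0, 1, 0, 0.01, 0.1933, 0, 1, 0, 0.01, 0.1933, 0]}}

```text
t: 14.7
eef_pos: [0.4273, -0.0259, 0.0724]
orientation: [0.707, 0.708, 0.0, 0.0]
ft_force: [0.0, -1.0, 0.5]
finger_gap: 1.002
grasp_force: 0.0
```

```bash
python3 -c "
from h import *
go((.426,-.026,.068,1.571))"
```

```text
t 14.7 tcp [ 0.4273 -0.0259  0.0724] psi 1.572 q [ 0.56  0.11 -0.62  2.15  0.08  0.9  -0.11] gap 1.002 F [ 0.  -1.   0.5]
(0.426, -0.026, 0.068, 1.571) -> [-0.0001 -0.0013  0.0044] turn 0.001
```

Converted, 0.004 m / 0.6 = 0.0067.

>>> {"api": "jog_arm", "payload": {"motion": [1, 0, 0, 0.0067, 0, 0, 0, 0, 0.0067, 0, 0, 0, 0, 0.0067, 0, 0, 0, 0, 0.0067, 0, 0, 0, 0, 0.0067, 0, 0, 0, 0, 0.0067, 0, 0, 0, 0, 0.0067, 0, 0, 0, 0, 0.0067, 0, 0, 0, 0, 0.0067, 0], "grip_force": 15}}

```text
t: 15.82
eef_pos: [0.4268, -0.0264, 0.0671]
orientation: [0.707, 0.707, -0.0, -0.0]
ft_force: [-0.7, -0.1, -0.8]
finger_gap: 0.43
grasp_force: 14.8
```

```bash
python3 -c "
from h import *
go()"
```

```text
t 15.82 tcp [ 0.4268 -0.0264  0.0671] psi 1.571 q [ 0.56  0.12 -0.62  2.16  0.09  0.89 -0.11] gap 0.43 F [-0.7 -0.1 -0.8]
```

>>> {"api": "jog_arm", "payload": {"motion": [0, 0, 0, -0.1, 0, 0, 0, 0, -0.2, 0, 0, 0, 0, -0.2333, 0, 0, 0, 0, -0.2333, 0]}}

```text
t: 16.32
eef_pos: [0.4276, -0.0266, 0.2084]
orientation: [0.707, 0.707, 0.001, 0.001]
ft_force: [0.2, -0.7, -1.9]
finger_gap: 0.433
grasp_force: 14.7
```

```bash
python3 -c "
from h import *
go((.44,.1,.21,1.5),(.3845,.324,.21,1.501))"
```

```text
t 16.32 tcp [ 0.4276 -0.0266  0.2084] psi 1.571 q [ 0.61 -0.08 -0.61  2.   -0.05  1.21  0.02] gap 0.433 F [ 0.2 -0.7 -1.9]
(0.44, 0.1, 0.21, 1.5) -> [ 0.1266  0.0124 -0.0017] turn 0.071
(0.3845, 0.324, 0.21, 1.501) -> [ 0.3506 -0.043  -0.0021] turn 0.07
```

Converted, 0.35 m / 0.6 = 0.5833, 0.125 m / 0.6 = 0.2083, 0.07 rad / 3.1416 = 0.0223.

>>> {"api": "jog_arm", "payload": {"motion": [0, 0.2083, 0.02, 0, 0.0223, 0, 0.2083, 0.02, 0, 0.0223, 0, 0.2083, 0.02, 0, 0.0223, 0, 0.5833, -0.07, 0, 0.0223, 0, 0.5833, -0.07, 0, 0.0223, 0, 0.5833, -0.07, 0, 0.0223, 0, 0.5833, -0.07, 0, 0.0223, 0, 0.5833, -0.07, 0, 0.0223, 0, 0.5833, -0.07, 0, 0.0223]}}

```text
t: 17.45
eef_pos: [0.3844, 0.3224, 0.2057]
orientation: [0.731, 0.682, -0.001, -0.0]
ft_force: [1.1, -0.2, -1.2]
finger_gap: 0.431
grasp_force: 14.7
```

```bash
python3 - <<'E'
from h import *
go((.3845,.324,.070,1.501))
from rig import r, eyes, telemetry, job
c=eyes.camera("side");cv2.imwrite("pics/s1.png",cv2.resize(c["color"][100:280,140:380,::-1],None,fx=2.5,fy=2.5))
E
```

```text
t 17.45 tcp [0.3844 0.3224 0.2057] psi 1.501 q [ 0.16  0.17 -1.02  1.83  0.15  1.23 -0.97] gap 0.431 F [ 1.1 -0.2 -1.2]
(0.3845, 0.324, 0.07, 1.501) -> [0.0018 0.0002 0.1357] turn 0.0
```

View pics/s1.png

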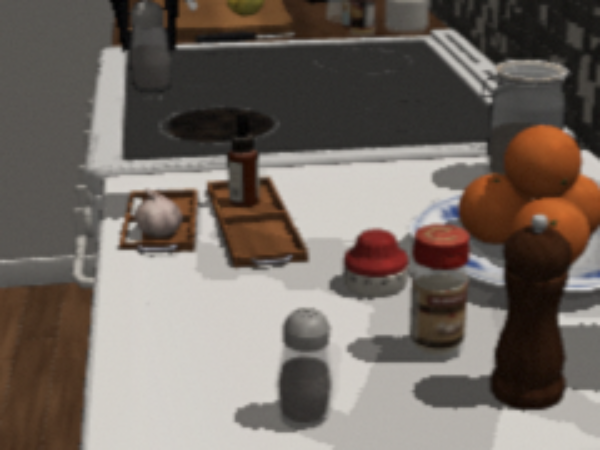

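The salt is held upright at (150,50). The garlic at (158,215) and the bottle at (243,180) both stand in their compartments.

Converted, 0.128 m / 0.6 = 0.2133, 0.12 m / 0.6 = 0.2.

>>> {"api": "jog_arm", "payload": {"motion": [0, 0.0025, 0, 0.0833, 0, 0, 0.0025, 0, 0.1667, 0, 0, 0.0025, 0, 0.2, 0, 0, 0.0025, 0, 0.2133, 0, 0, 0.0025, 0, 0.2133, 0, 0, 0.0025, 0, 0.2133, 0]}}

```text
t: 18.25
eef_pos: [0.3856, 0.3256, 0.0806]
orientation: [0.731, 0.682, 0.001, 0.0]
ft_force: [-0.3, -0.5, -1.0]
finger_gap: 0.429
grasp_force: 14.7
```

```bash
python3 -c "
from h import *
go((.3845,.324,.070,1.501))"
```

```text
t 18.25 tcp [0.3856 0.3256 0.0806] psi 1.501 q [ 0.05  0.34 -0.95  1.96  0.33  1.   -1.13] gap 0.429 F [-0.3 -0.5 -1. ]
(0.3845, 0.324, 0.07, 1.501) -> [-0.0017 -0.001   0.0106] turn 0.0
```

Converted, 0.0105 m / 0.6 = 0.0175, 0.01 m / 0.6 = 0.0167.

>>> {"api": "jog_arm", "payload": {"motion": [0, -0.0028, -0.0017, 0.0117, 0, 0, -0.0028, -0.0017, 0.0167, 0, 0, -0.0028, -0.0017, 0.0175, 0, 0, -0.0028, -0.0017, 0.0175, 0]}}

```text
t: 18.75
eef_pos: [0.3841, 0.3238, 0.0698]
orientation: [0.731, 0.682, 0.0, 0.0]
ft_force: [-2.9, -3.9, 14.0]
finger_gap: 0.431
grasp_force: 15.9
```

```bash
python3 -c "
from h import *
go((.3845,.324,.070,1.501))"
```

```text
t 18.75 tcp [0.3841 0.3238 0.0698] psi 1.501 q [ 0.04  0.36 -0.95  1.98  0.35  0.98 -1.14] gap 0.431 F [-2.9 -3.9 14. ]
(0.3845, 0.324, 0.07, 1.501) -> [ 0.0002  0.0004 -0.0002] turn 0.0
```

Contact at the expected height, so I'll release and go for the second shaker.

Converted, -0.14 m / 0.6 = -0.2333, -0.1 m / 0.6 = -0.1667.

>>> {"api": "jog_arm", "payload": {"motion": [1, 0, 0, 0, 0, 1, 0, 0, 0, 0, 1, 0, 0, 0, 0, 1, 0, 0, 0, 0, 1, 0, 0, 0, 0, 1, 0, 0, -0.0833, 0, 1, 0, 0, -0.1667, 0, 1, 0, 0, -0.2333, 0, 1, 0, 0, -0.2333, 0]}}

```text
t: 19.88
eef_pos: [0.3848, 0.3246, 0.2116]
orientation: [0.731, 0.682, 0.002, 0.001]
ft_force: [0.1, -0.4, -0.8]
finger_gap: 0.998
grasp_force: 0.0
```

```bash
python3 -c "
from h import *
go((.45,.1,.2,1.571),(.482,-.097,.2,1.571))"
```

```text
t 19.88 tcp [0.3848 0.3246 0.2116] psi 1.501 q [ 0.17  0.16 -1.04  1.83  0.15  1.23 -0.98] gap 0.998 F [ 0.1 -0.4 -0.8]
(0.45, 0.1, 0.2, 1.571) -> [-0.2196  0.0807  0.0114] turn -0.07
(0.482, -0.097, 0.2, 1.571) -> [-0.4139  0.1263  0.0111] turn -0.07
```

Converted, -0.413 m / 0.6 = -0.6883, -0.22 m / 0.6 = -0.3667, -0.07 rad / 3.1416 = -0.0223.

>>> {"api": "jog_arm", "payload": {"motion": [1, -0.3667, 0.1333, 0, -0.0223, 1, -0.3667, 0.1333, 0, -0.0223, 1, -0.3667, 0.1333, 0, -0.0223, 1, -0.3667, 0.1333, 0, -0.0223, 1, -0.6883, 0.21, 0.0167, -0.0223, 1, -0.6883, 0.21, 0.0167, -0.0223, 1, -0.6883, 0.21, 0.0167, -0.0223, 1, -0.6883, 0.21, 0.0167, -0.0223, 1, -0.6883, 0.21, 0.0167, -0.0223], "grip_force": 15}}

```text
t: 21.0
eef_pos: [0.4802, -0.0975, 0.1977]
orientation: [0.707, 0.707, -0.0, -0.001]
ft_force: [-0.5, 1.7, -0.1]
finger_gap: 1.003
grasp_force: 0.0
```

```bash
python3 -c "
from h import *
go((.482,-.097,.065,1.571))"
```

```text
t 21.0 tcp [ 0.4802 -0.0975  0.1977] psi 1.57 q [ 0.75  0.09 -0.67  1.88  0.06  1.19  0.06] gap 1.003 F [-0.5  1.7 -0.1]
(0.482, -0.097, 0.065, 1.571) -> [0.0003 0.0021 0.1327] turn -0.001
```

Converted, 0.132 m / 0.6 = 0.22, 0.1 m / 0.6 = 0.1667.

>>> {"api": "jog_arm", "payload": {"motion": [1, 0.0008, 0.0017, 0.0667, 0, 1, 0.0008, 0.0017, 0.1667, 0, 1, 0.0008, 0.0017, 0.22, 0, 1, 0.0008, 0.0017, 0.22, 0, 1, 0.0008, 0.0017, 0.22, 0]}}

```text
t: 21.62
eef_pos: [0.4826, -0.0958, 0.0681]
orientation: [0.706, 0.708, 0.001, 0.001]
ft_force: [-0.0, -0.3, 0.1]
finger_gap: 1.0
grasp_force: 0.0
```

```bash
python3 -c "
from h import *
go()"
```

```text
t 21.62 tcp [ 0.4826 -0.0958  0.0681] psi 1.573 q [ 0.7   0.26 -0.65  2.01  0.19  0.93 -0.05] gap 1.0 F [-0.  -0.3  0.1]
```

>>> {"api": "jog_arm", "payload": {"motion": [0, 0, 0, 0.005, 0, 0, 0, 0, 0.005, 0, 0, 0, 0, 0.005, 0, 0, 0, 0, 0.005, 0, 0, 0, 0, 0.005, 0, 0, 0, 0, 0.005, 0, 0, 0, 0, 0.005, 0, 0, 0, 0, 0.005, 0]}}

```text
t: 22.62
eef_pos: [0.4819, -0.0969, 0.0638]
orientation: [0.707, 0.707, 0.0, 0.0]
ft_force: [0.7, -0.2, 0.1]
finger_gap: 0.447
grasp_force: 14.9
```

```bash
python3 -c "
from h import *
go()"
```

```text
t 22.62 tcp [ 0.4819 -0.0969  0.0638] psi 1.571 q [ 0.7   0.26 -0.65  2.02  0.2   0.92 -0.06] gap 0.447 F [ 0.7 -0.2  0.1]
```

Converted, -0.14 m / 0.6 = -0.2333, -0.12 m / 0.6 = -0.2.

>>> {"api": "jog_arm", "payload": {"motion": [0, 0, 0, -0.1, 0, 0, 0, 0, -0.2, 0, 0, 0, 0, -0.2333, 0, 0, 0, 0, -0.2333, 0, 0, 0, 0, -0.2333, 0]}}

```text
t: 23.25
eef_pos: [0.4807, -0.0968, 0.2021]
orientation: [0.707, 0.707, -0.001, -0.001]
ft_force: [-0.2, 0.3, -2.5]
finger_gap: 0.443
grasp_force: 14.7
```

```bash
python3 -c "
from h import *
go((.4826,.2246,.2,1.641))"
```

```text
t 23.25 tcp [ 0.4807 -0.0968  0.2021] psi 1.571 q [ 0.76  0.09 -0.68  1.87  0.06  1.2   0.06] gap 0.443 F [-0.2  0.3 -2.5]
(0.4826, 0.2246, 0.2, 1.641) -> [0.3214 0.0021 0.0023] turn -0.07
```

Converted, 0.32 m / 0.6 = 0.5333, 0.12 m / 0.6 = 0.2, -0.07 rad / 3.1416 = -0.0223.

>>> {"api": "jog_arm", "payload": {"motion": [0, 0.5333, 0.0033, 0, -0.0223, 0, 0.5333, 0.0033, 0, -0.0223, 0, 0.5333, 0.0033, 0, -0.0223, 0, 0.5333, 0.0033, 0, -0.0223, 0, 0.5333, 0.0033, 0, -0.0223, 0, 0.5333, 0.0033, 0, -0.0223, 0, 0.5333, 0.0033, 0, -0.0223, 0, 0.5333, 0.0033, 0.1, -0.0223, 0, 0.5333, 0.0033, 0.1833, -0.0223, 0, 0.5333, 0.0033, 0.2, -0.0223]}}

```text
t: 24.5
eef_pos: [0.4817, 0.22, 0.0804]
orientation: [0.683, 0.731, -0.003, -0.001]
ft_force: [-1.1, -0.6, -1.4]
finger_gap: 0.446
grasp_force: 14.7
```

```bash
python3 -c "
from h import *
go((.4826,.2246,.067,1.641))"
```

```text
t 24.5 tcp [0.4817 0.22   0.0804] psi 1.639 q [ 0.24  0.38 -0.88  1.9   0.34  1.02 -0.72] gap 0.446 F [-1.1 -0.6 -1.4]
(0.4826, 0.2246, 0.067, 1.641) -> [0.0046 0.0013 0.0133] turn -0.002
```

Converted, 0.011 m / 0.6 = 0.0183, 0.009 m / 0.6 = 0.015.

>>> {"api": "jog_arm", "payload": {"motion": [0, 0.0067, 0.0017, 0.0067, 0, 0, 0.0067, 0.0017, 0.015, 0, 0, 0.0067, 0.0017, 0.0183, 0, 0, 0.0067, 0.0017, 0.0183, 0]}}

```text
t: 25.0
eef_pos: [0.4845, 0.2272, 0.0733]
orientation: [0.682, 0.732, 0.0, 0.0]
ft_force: [-0.2, -0.8, -1.8]
finger_gap: 0.449
grasp_force: 14.7
```

```bash
python3 -c "
from h import *
go((.4826,.2246,.067,1.641))"
```

```text
t 25.0 tcp [0.4845 0.2272 0.0733] psi 1.641 q [ 0.22  0.4  -0.87  1.9   0.36  1.   -0.74] gap 0.449 F [-0.2 -0.8 -1.8]
(0.4826, 0.2246, 0.067, 1.641) -> [-0.0025 -0.0021  0.0063] turn 0.0
```

Converted, 0.0065 m / 0.6 = 0.0108, 0.004 m / 0.6 = 0.0067.

>>> {"api": "jog_arm", "payload": {"motion": [0, -0.0042, -0.0033, 0.0067, 0, 0, -0.0042, -0.0033, 0.0108, 0, 0, -0.0042, -0.0033, 0.0108, 0]}}

```text
t: 25.38
eef_pos: [0.4824, 0.2248, 0.0667]
orientation: [0.682, 0.732, 0.0, 0.0]
ft_force: [-2.3, -0.5, 6.0]
finger_gap: 0.447
grasp_force: 15.4
```

>>> {"api": "jog_arm", "payload": {"motion": [1, 0, 0, 0, 0, 1, 0, 0, 0, 0, 1, 0, 0, 0, 0, 1, 0, 0, 0, 0, 1, 0, 0, 0, 0, 1, 0, 0, -0.0833, 0, 1, 0, 0, -0.1667, 0, 1, 0, 0, -0.2333, 0, 1, 0, 0, -0.2333, 0]}}

```text
t: 26.5
eef_pos: [0.4838, 0.2255, 0.2093]
orientation: [0.682, 0.732, 0.002, 0.001]
ft_force: [0.3, 0.3, -0.8]
finger_gap: 1.002
grasp_force: 0.0
```

>>> {"api": "jog_arm", "payload": {"motion": [1, -0.5, 0, 0, 0, 1, -0.5, 0, 0, 0, 1, -0.5, 0, 0, 0, 1, -0.5, 0, 0, 0, 1, -0.5, 0, 0, 0, 1, -0.5, 0, 0, 0]}}

```text
t: 27.25
eef_pos: [0.5027, -0.0795, 0.2047]
orientation: [0.684, 0.729, -0.001, -0.001]
ft_force: [-0.5, 0.5, -0.9]
finger_gap: 0.995
grasp_force: 0.0
```

```bash
python3 - <<'E'
from h import *
from rig import r, eyes, telemetry, job
go()
for n in("top","side"):
    c=eyes.camera(n);np.savez(n+"1.npz",**c)
    cv2.imwrite(f"pics/{n}1.png",c["color"][100:290,120:400,::-1].repeat(2,0).repeat(2,1))
E
```

```text
t 27.25 tcp [ 0.5027 -0.0795  0.2047] psi 1.634 q [ 0.77  0.14 -0.76  1.83  0.1   1.22  0.05] gap 0.995 F [-0.5  0.5 -0.9]
```

View pics/top1.png

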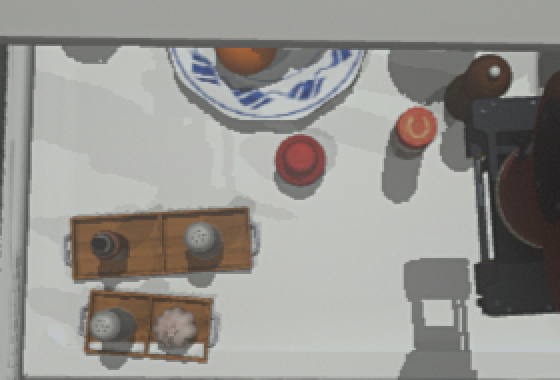

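View pics/side1.png

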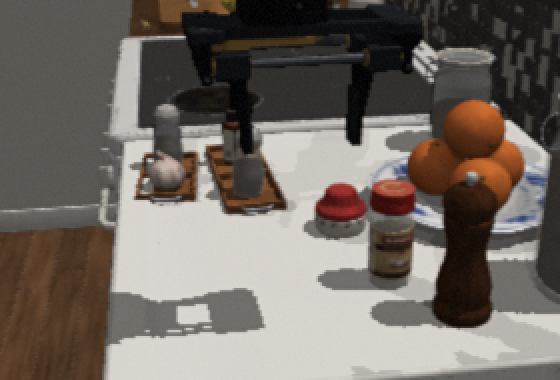

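In the top view the bottle (105,243) and a salt (203,238) are in the long tray, and the other salt (107,325) and the garlic (175,327) are in the short one. All four are upright, and the jar, timer and mill look undisturbed.

```bash
python3 -c "
from rig import r, eyes, telemetry, job
print(job.job_done())"
```

```text
the job is handed in; nothing more can be done
None
```

I handed the job in at about 27 s: the last pictures show the bottle and one salt shaker in the long tray, the garlic and the other shaker in the short tray, all upright in their own compartments, with the jar, timer and mill looking undisturbed; no verdict was returned.

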